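# Draw the cheese board out with the hook

### The arm

A 6-joint arm with a two-finger parallel gripper is mounted at the origin on the work surface. World frame = base frame: x ahead of the robot, y to its left, z up, the work surface at z = 0. Lengths are in m, angles in rad, forces in N, time in s.
With the tool pointing down it reaches from about 0.35 to 0.85 m from the base axis. Payload 8.1 kg.
Tool frame: the origin (TCP) lies midway between the tips of the shut fingers; the grasp point (between the pads) lies 19 mm behind it (robot.grip_point_offset is the distance from the TCP to the grasp point, in m); z points along the fingers, y is the line along which they close (so a half turn about z gives the same grasp; the last joint's range is limited). The gripper opens to 93 mm and grips with 3 to 60 N. Pads are 15 mm wide; open, the fingers measure 128 mm over their backs; the gripper's body (75 mm by 188 mm) begins 65 mm behind the grasp point.
Start: joints at [1.243, 0.13, 1.488, -0, 1.523, -0.085], TCP at [0.144, 0.582, 0.185] pointing down, gripper open.
Joint ranges: [-2.96, 2.96], [-0.89, 2.26], [0.02, 2.5], [-1.34, 4.48], [0, 2.73], [-2.66, 2.66]. Speed limits (rad/s): [2.39, 2.39, 2.79, 3.14, 3.14, 3.14].

### API

Orientations are given as a rotation vector (axis times angle).
In Python, from plant import robot, read_camera, job gives the robot as it stands.
- The arm moves only by the shell command python3 -m inch 'ROWS' [FORCE]. ROWS is JSON, one flat list of numbers, 5 for each row, row after row: the shift along the world's x, y, z in mm, then the turn about the world's z in degrees, then the opening in per cent of the stroke, from 0 (shut) to 100 (fully open). In form: [dx, dy, dz, yaw, hand, dx, dy, dz, yaw, hand, ...]. A call has 1 to 10 rows; each row is the pose to reach, as a shift and turn from the pose commanded when the call began; what a row does not reach only later rows make up. A row lasts 1/12 s, in which the tool goes at most 41.7 mm and 7.16 degrees, less where a joint would pass 70% of its speed; a pose out of reach is approached as far as the arm can. A call with a gripper value outside its range is refused whole. The fingers move at their own pace and stop on an object; FORCE is the grip in N (left out, the last holds). Time passes only in rows, so rows that repeat a pose let the fingers close. It gives the time, the measured TCP pose, the force, the opening and the grip force at its end, in the units of the state.
- robot.read_state(): the state, without advancing time (a new reading comes with each control period).
- read_camera(name): name is "scene" or "top" or "wrist"; returns a dict with "image" (420x560x3 uint8, blue, green, red), "K" (3x3 intrinsics, pixels), "extrinsics" (4x4, takes a point from world to camera coordinates); the wrist camera has in their place "mount" (4x4, takes a point from camera to tool coordinates, whose origin is the TCP and whose axes are the flange's). Camera axes: x right, y down, z forward; pixel columns grow to the right and rows downward; lengths in m; the calibration is good to about 2 mm. A picture is of the moment at which its call begins: read the wrist's pose just before it. There is no depth.
- job.close_job(): hands the job in; it is judged then, once.
The state is a dict: "t": time; "q": joint angles; "dq": joint speeds; "joint_torque": joint torques, N m; "tool_pos": TCP position; "orientation": TCP orientation; "force": force on the tool from outside, world axes, zero at the start; "wrist_torque": the same for the moment, N m; "opening": finger opening in m; "gripper_force": force on a finger pad.
Only numpy, scipy, OpenCV 4.12 (cv2) and the standard library are available. Lean on these libraries where they do the work, as an engineer would, in place of code of your own. Each camera call takes 0.05 s, during which the arm holds its last target. There are 200 camera calls.

### The job

The board with the two small cheeses has been pushed right back under the slatted shelf of the rack. Take the hook from its stand, reach it in under the shelf, catch the steel loop on the board and draw the board out to its stop, with both cheeses staying flat in their places on it. Then hang the hook back on its stand as it was, leaving the big cheese and the brush on the shelf and the pail where they are.

Things in the scene. Friction and masses are not known exactly. Their poses are not given: they have to be found in the camera images.
- rack: Fixed low wooden rack, 370 wide, 230 deep, 205 high, open in front. Origin on the table below the middle of its slatted shelf's front edge; x runs into the rack (away from the robot), y left, z up. The shelf's underside is 185, its top 205 above the table; a 20 mm gap between slats, x = 40 to 60, lets the loop's bar be seen from above. Side panels' inner faces at y = +-154.
- board (a joint): Travel (m) of the wooden board that slides on the rack's runners towards the rack's -x: 0 = pushed in, 0.100 = out at its stop. It stays where left; friction about 2 N. Board 270 wide, 220 deep, top face 40 above the table; pushed in, its front edge is 2 mm behind the shelf's front edge.
- loop_bar (a point): Middle of the crossbar of the upright steel loop fixed on the board: round bar 7 thick along the rack's y, its centre 95 above the table (underside 51 above the board), legs at y = +-32. Pushed in, it is at x = 50, y = 0 of the rack, so 50 behind the shelf's front edge. Axes as the rack's.
- cheese_left_center (a point): Centre of a loose pale cheese wheel, 90 across, 45 high, about 0.28 kg, lying flat on the board to the left of the loop, about 84 from it; z is its axis.
- cheese_right_center (a point): The same to the right of the loop, about 84 from it.
- stand: Fixed hook stand, origin on the table mid-base (170 x 100); z up. A plank 70 wide leans in its x-z plane 30 deg from vertical, top edge at (-50,0,165), foot towards +x. The shank lies on its upper (+x) face between cheeks 26 apart, 11 high; the handle's shoulder rests on the top edge. Lift straight up to free, lower likewise at that tilt. Hung: hook_grip at (-67,0,195), hook_crook (35,0,35).
- hook_grip (a point): Centre of the hook's dark wooden paddle handle, 70 long (z), 50 wide (y), 20 thick (x): grip across the 20 mm, tool in line with the shank. z runs along the shank, crook to handle; hung, it leans 30 deg from vertical towards the stand's -x, y as the stand's. Whole hook 0.15 kg. Steel shank, 12 wide (y), 6 thick, starts 35 below this point and runs 150 along -z.
- hook_crook (a point): Middle of the hook's bottom, at (9,0,-190) in hook_grip's axes. With the shank leaning 30 deg as on the stand (lower end ahead) the end is a J of 6 mm round rod: 20 level ahead from the shank's end, then a tip 20 straight up (23 to its round end). This point is on the rod's centre line, half-way along the level part: 10 ahead of the shank's end, 10 behind the tip's centre line.
- top_wheel_center (a point): Centre of a loose brown cheese wheel, 124 across, 55 high, on top of the shelf; a bystander.
- pail_center (a point): Centre, half-way up, of a white pail, 170 across the rim, 130 high, on the table on the other side from the stand; a bystander.
- brush: Loose scrubbing brush (wooden block 55 x 120, 42 high with its bristles) on top of the shelf, right of the big cheese; origin under its centre; a bystander.
There are look-alikes about, which are no part of the job. What is shaped like the part that bears cheese_right_center but green or red is not meant. What is shaped like the stand but black is not meant.

How it is judged:
By the outcome, as a careful person would: the job done as asked, in the order asked, and still so for the second after the job is handed in, with the robot touching nothing.
It also fails if it takes over 67 s, if anything falls off the work surface, if the arm or the gripper's body presses on something with over 40 N, if the wrist force passes 120 N, or if a joint passes its speed limit or range.

## Working session

There is one attempt and no reset: what is moved stays moved. The work goes in short steps, Python scripts to look and compute and a shell command to move; the robot and the scene stay as the last step left them, time stands still between calls to the robot, and variables do not carry over. Pictures are saved under pics/ and viewed, at most 12 in all, crops included, and the job is handed in when it is done.

```bash
ls; mkdir -p pics
python3 - <<'E'
from plant import robot, read_camera
import cv2,numpy as np
for n in("scene","top"):
    c=read_camera(n); cv2.imwrite(f"pics/{n}0.png",c["image"]); np.savez(f"{n}0.npz",**{k:c[k] for k in("image","K","extrinsics")})
    print(n,c["K"].round(1).tolist(),c["extrinsics"].round(3).tolist())
w=read_camera("wrist");print(w["mount"].round(3).tolist(),w["K"].round(0).tolist());s=robot.read_state();print(s["orientation"],s["tool_pos"],s["opening"],s["t"])
E
```

```text
pics
scene [[413.7, 0.0, 287.3], [0.0, 413.7, 223.0], [0.0, 0.0, 1.0]] [[0.311, -0.95, 0.001, -0.108], [-0.814, -0.267, -0.516, 0.604], [0.491, 0.16, -0.857, 0.891], [0.0, 0.0, 0.0, 1.0]]
top [[476.4, 0.0, 282.8], [0.0, 476.4, 208.9], [0.0, 0.0, 1.0]] [[0.006, -1.0, 0.008, 0.077], [-0.996, -0.007, -0.091, 0.605], [0.091, -0.007, -0.996, 1.563], [0.0, 0.0, 0.0, 1.0]]
[[0.001, -0.97, -0.242, 0.066], [1.0, 0.001, 0.0, 0.001], [0.0, -0.242, 0.97, -0.2], [0.0, 0.0, 0.0, 1.0]] [[303.0, 0.0, 281.0], [0.0, 303.0, 206.0], [0.0, 0.0, 1.0]]
[-3.80413825e-01 -3.11818081e+00  2.12196410e-03] [0.14407841 0.58195775 0.18405614] 0.09295773268670307 0.15
```

View pics/scene0.png

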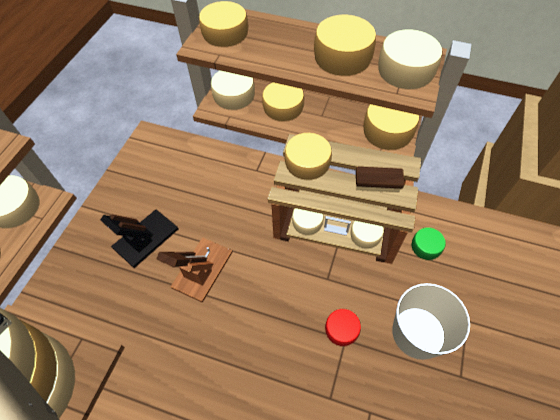

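View pics/top0.png

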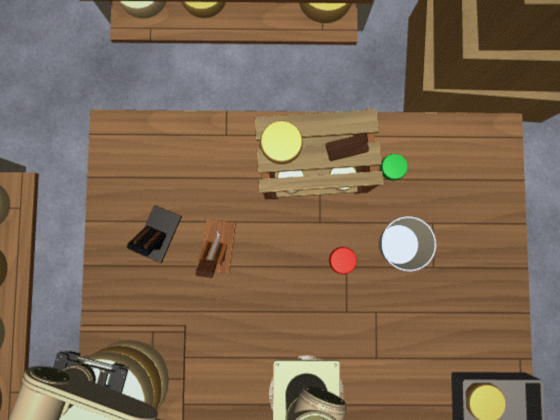

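The scene picture shows the wooden stand with the hook near (200,265), with the black decoy stand to its left at (145,237). The rack is around (345,200), with the board, steel loop (337,227) and two pale cheeses under its shelf. The top view shows the stand at (216,247) and the rack's front edge running from (260,186) to (382,180). Next I'll zoom in.

Run:
```python
import cv2,numpy as np
t=np.load("top0.npz")["image"];s=np.load("scene0.npz")["image"]
def tile(im,x,y,w=80,h=60): return cv2.resize(im[y:y+h,x:x+w],(400,300),interpolation=cv2.INTER_CUBIC)
a=np.vstack([np.hstack([tile(t,180,215),tile(s,155,240)]),np.hstack([cv2.resize(t[105:210,250:390],(400,300),interpolation=2),cv2.resize(s[130:265,265:445],(400,300),interpolation=2)])])
cv2.imwrite("pics/crops.png",a)
```

```text
(no output)
```

View pics/crops.png

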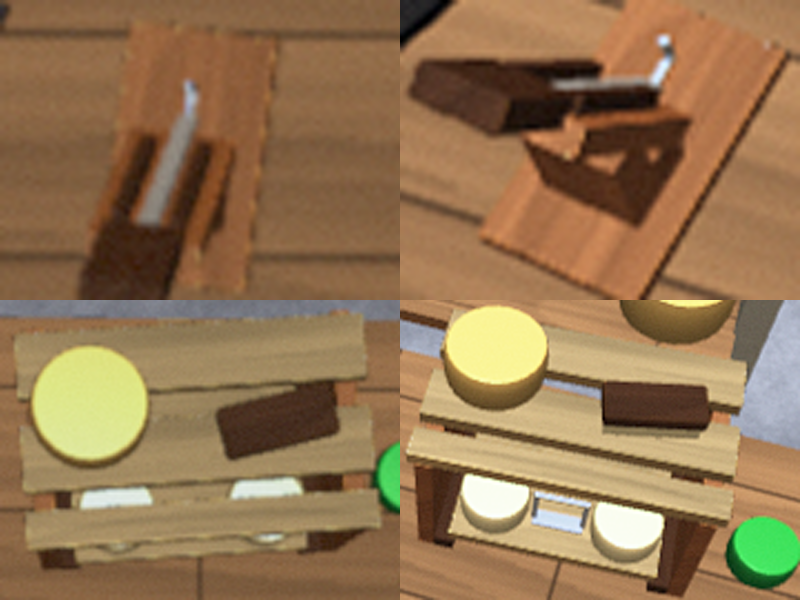

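The crops show the hook's handle toward the robot at the left, with the crook tip at top-view pixel (218,232) and scene pixel (208,248). The stand-base corners in the top view are about (207,219), (235,223) and (230,273). The front slat and loop are clear in both views.

```bash
cat > h.py <<'E'
import numpy as np
C={n:np.load(f"{n}0.npz") for n in("scene","top")}
def ray(K,E,uv):
    R,t=E[:3,:3],E[:3,3]; d=R.T@np.linalg.solve(K,[*uv,1.]); return -R.T@t,d/np.linalg.norm(d)
def plane(o,d,z): return o+d*(z-o[2])/d[2]
def cast(n,uv,z): return plane(*ray(C[n]["K"],C[n]["extrinsics"],uv),z)
def tri(rays):
    A=sum(np.eye(3)-np.outer(d,d) for o,d in rays); b=sum((np.eye(3)-np.outer(d,d))@o for o,d in rays); return np.linalg.solve(A,b)
E
python3 - <<'E'
from h import *
np.set_printoptions(precision=4,suppress=True)
T=lambda X,Y:(180+X/5,215+Y/5); S=lambda X,Y:(155+(X-400)/5,240+Y/5)
R=lambda X,Y:(250+X/2.857,105+(Y-300)/2.857); Q=lambda X,Y:(265+(X-400)/2.222,130+(Y-300)/2.222)
for z in(0.0,.012):
  print("base top",z,*[cast("top",T(*p),z)[:2] for p in((133,22),(275,38),(248,290))])
  print("base sc",z,*[cast("scene",S(*p),z)[:2] for p in((632,0),(787,48),(640,298),(482,238))])
print("cam",ray(C["top"]["K"],C["top"]["extrinsics"],(0,0))[0],ray(C["scene"]["K"],C["scene"]["extrinsics"],(0,0))[0])
print("tip",tri([ray(C[n]["K"],C[n]["extrinsics"],p) for n,p in(("top",T(190,85)),("scene",S(663,40)))]))
print("slat top",*[cast("top",R(*p),.205)[:2] for p in((28,545),(380,522),(27,512),(378,490))])
print("back slat top",*[cast("top",R(*p),.205)[:2] for p in((15,335),(362,316))])
print("scene slat",*[cast("scene",Q(*p),.205)[:2] for p in((411,455),(731,517),(742,365))])
print("loop bar scene",cast("scene",Q(535,494),.098),cast("scene",Q(588,505),.098))
E
```

```text
base top 0.0 [0.5701 0.3381] [0.5599 0.2419] [0.3906 0.2574]
base sc 0.0 [0.5689 0.3404] [0.5678 0.2412] [0.4003 0.2598] [0.4051 0.3573]
base top 0.012 [0.5693 0.3363] [0.5591 0.2408] [0.3911 0.2562]
base sc 0.012 [0.5635 0.3357] [0.5624 0.2376] [0.3968 0.2559] [0.4016 0.3524]
cam [0.4599 0.0922 1.611 ] [ 0.0882 -0.0831  1.0749]
tip [0.5254 0.2913 0.0571]
slat top [0.6425 0.1506] [ 0.6692 -0.2166] [0.6771 0.152 ] [ 0.703 -0.215]
back slat top [0.8657 0.1666] [ 0.8892 -0.2005]
scene slat [0.6383 0.1423] [ 0.6702 -0.2188] [ 0.8891 -0.197 ]
loop bar scene [0.6987 0.003  0.098 ] [ 0.7037 -0.0638  0.098 ]
```

```bash
python3 -m inch '[0,0,60,0,100,40,-40,120,2,100,270,-279,135,8,100,270,-279,135,8,100,270,-279,135,8,100,270,-279,135,8,100,270,-279,135,8,100,270,-279,135,8,100,270,-279,135,8,100,270,-279,135,8,100]'; python3 -m inch '[0,0,0,0,100,0,0,0,0,100,0,0,0,0,100]'
cat >> h.py <<'E'
def wrist(name):
    from plant import robot, read_camera; import cv2
    from scipy.spatial.transform import Rotation as Ro
    s=robot.read_state(); c=read_camera("wrist"); cv2.imwrite(name+".png",c["image"])
    T=np.eye(4); T[:3,:3]=Ro.from_rotvec(s["orientation"]).as_matrix(); T[:3,3]=s["tool_pos"]
    E=np.linalg.inv(T@c["mount"]); np.savez(name+".npz",K=c["K"],extrinsics=E); return c["K"],E,s
def proj(K,E,P):
    p=K@(E[:3]@np.append(P,1)); return (p[:2]/p[2]).round(1)
E
python3 - <<'E'
from h import *
K,E,s=wrist("pics/w1"); print(s["tool_pos"],s["t"],s["force"])
o=np.array([.481,.2958]);a=np.radians(-5.8);
f=lambda x,y,z:proj(K,E,[o[0]+x*np.cos(a)-y*np.sin(a),o[1]+x*np.sin(a)+y*np.cos(a),z])
print(f(-.067,0,.195),f(-.067-.0175-.0087*0-.0,-.025,.225),f(.085,.05,.01),f(.085,-.05,.01),f(.035,0,.035))
h=lambda u,w,v:f(-.067+u*.866-v*.5,w,.195+u*.5+v*.866)
print("handle top face corners",h(.01,.025,.035),h(.01,-.025,.035),h(.01,.025,-.035),h(.01,-.025,-.035))
E
```

```text
t: 0.98
tool_pos: [0.3908, 0.3268, 0.3143]
orientation: [-0.162, -3.137, 0.0]
force: [0.4, 0.8, -0.7]
opening: 0.0931
gripper_force: 0.0
t: 1.23
tool_pos: [0.3897, 0.3286, 0.3137]
orientation: [-0.163, -3.137, -0.0]
force: [-0.6, -0.3, -0.1]
opening: 0.093
gripper_force: 0.0
[0.38971823 0.32862889 0.31374776] 1.2333 [-0.60143368 -0.33659528 -0.09918285]
[259.3 218.5] [231.4 210. ] [295.7 270.6] [240.4 270.7] [267.1 250.1]
handle top face corners [282.2 219.9] [230.9 220. ] [282.1 233.6] [240.3 233.7]
```

View pics/w1.png

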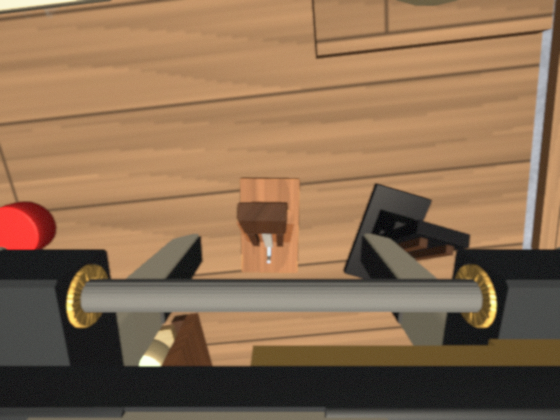

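The wrist view shows the handle at columns 238–287, about 5 px right of the prediction. The stand base spans (242–299, 178–272), and the black decoy is at the right. I'll move over the handle and measure with masks from nearer.

```bash
python3 -m inch '[24,-23,-20,0,100,24,-23,-40,0,100,24,-23,-40,0,100,24,-23,-40,0,100,24,-23,-40,0,100]'
python3 - <<'E'
from h import *; import cv2
K,E,s=wrist("pics/w2"); im=cv2.imread("pics/w2.png"); print(s["tool_pos"],s["orientation"])
hsv=cv2.cvtColor(im,cv2.COLOR_BGR2HSV)
# dark reddish handle
m=((hsv[...,2]<100)&(hsv[...,1]>90)&(hsv[...,0]<20)).astype(np.uint8)
n,l,st,c=cv2.connectedComponentsWithStats(m)
for i in range(1,n):
    if st[i,4]>150: print(st[i],c[i].round(1))
for z in(.225,.195):
    for u in range(0): pass
o=np.array([.481,.2958]);a=np.radians(-5.8);
f=lambda x,y,z:proj(K,E,[o[0]+x*np.cos(a)-y*np.sin(a),o[1]+x*np.sin(a)+y*np.cos(a),z])
h=lambda u,w,v:f(-.067+u*.866-v*.5,w,.195+u*.5+v*.866)
print("pred",h(.01,.025,.035),h(.01,-.025,.035),h(-.01,.025,.035),h(-.01,-.025,.035),h(.01,-.025,-.035),h(.01,.025,-.035))
cv2.imwrite("pics/w2c.png",cv2.resize(im[120:320,140:420],(784,560),interpolation=2))
E
```

```text
t: 1.7
tool_pos: [0.4131, 0.3068, 0.275]
orientation: [0.159, 3.138, 0.001]
force: [-0.1, -0.2, 1.0]
opening: 0.0933
gripper_force: 0.0
[0.41308081 0.30679653 0.27495196] [1.58655545e-01 3.13756852e+00 7.61096843e-04]
[333   0 227  32 871] [443.6  16.6]
[ 254  185   55   53 1201] [280.4 213.8]
[ 33 198  14  41 153] [ 41.2 219.6]
[ 408  227   97   29 1320] [450. 242.]
[ 164  314  168   53 1796] [199.7 345.8]
pred [305.7 203.8] [245.5 203.7] [305.2 181.2] [246.2 181.1] [252.9 222.6] [300.5 222.7]
```

View pics/w2c.png

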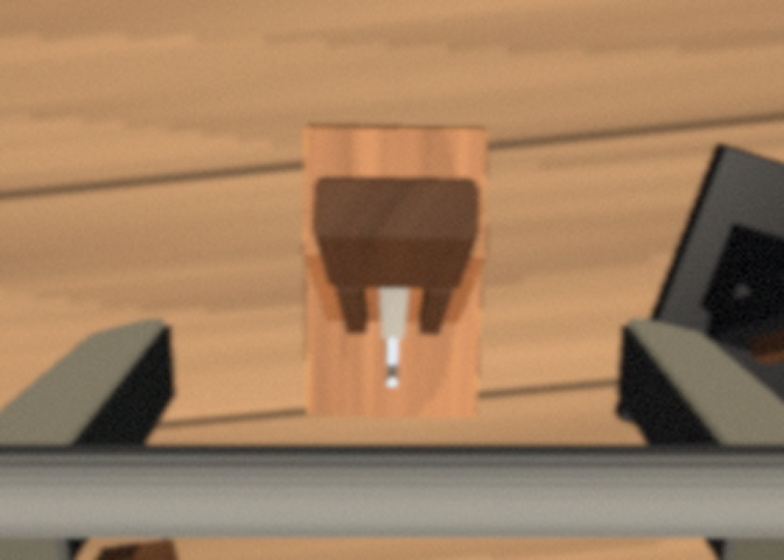

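The handle sits exactly between the fingers: its columns are 252–311 in the full image, centred on 281, and the finger centre is also at 281. Its rows match the prediction within 1 mm. I'll descend and grip across the handle's vertical side edges, which keeps the 30° lean with the tool vertical.

```bash
python3 -m inch '[1,0,-35,0,100,1,0,-65,0,100,1,0,-85,0,100,1,0,-97,0,100,1,0,-97,0,100,1,0,-97,0,70,1,0,-97,0,30,1,0,-97,0,30,1,0,-97,0,30,1,0,-97,0,30]' 55
python3 -m inch '[0,0,0,0,0,0,0,0,0,0,0,0,0,0,0,0,0,0,0,0,0,0,0,0,0,0,0,0,0,0]' 55
```

```text
t: 2.58
tool_pos: [0.4156, 0.3059, 0.1783]
orientation: [0.162, 3.136, 0.002]
force: [0.7, 0.3, 0.8]
opening: 0.0646
gripper_force: 0.0
t: 3.08
tool_pos: [0.4151, 0.3057, 0.1774]
orientation: [0.162, 3.137, 0.001]
force: [1.0, 0.2, 2.9]
opening: 0.0486
gripper_force: 55.0
```

```bash
python3 -m inch '[0,0,8,0,0,0,0,16,0,0,0,0,26,0,0,0,0,50,0,0,0,0,80,0,0,0,0,110,0,0,0,0,130,0,0,0,0,130,0,0,0,0,130,0,0,0,0,130,0,0]'
python3 - <<'E'
from h import *; import cv2
K,E,s=wrist("pics/w3"); im=cv2.imread("pics/w3.png"); print(s["tool_pos"],s["opening"],s["gripper_force"],s["force"])
from plant import read_camera
sc=read_camera("scene")["image"]
p=s["tool_pos"]; g=p+[0,0,.019]; a=np.radians(-5.8); cr=g+np.array([.102*np.cos(a),.102*np.sin(a),-.16])
tip=cr+np.array([.01*np.cos(a),.01*np.sin(a),.023])
print("pred crook scene",proj(C["scene"]["K"],C["scene"]["extrinsics"],cr),proj(C["scene"]["K"],C["scene"]["extrinsics"],tip)," wrist",proj(K,E,cr),proj(K,E,tip))
x,y=proj(C["scene"]["K"],C["scene"]["extrinsics"],cr).astype(int)
cv2.imwrite("pics/c3.png",np.hstack([cv2.resize(sc[y-80:y+40,x-80:x+40],(400,400),interpolation=2),cv2.resize(im[120:320,180:380],(400,400),interpolation=2)]));print(x,y)
E
```

```text
t: 3.92
tool_pos: [0.4147, 0.3053, 0.3063]
orientation: [-0.162, -3.137, 0.001]
force: [-0.7, 0.3, -1.7]
opening: 0.0485
gripper_force: 55.0
[0.41474333 0.30531303 0.30632526] 0.04854496329215243 54.99604940414429 [-0.69816857  0.27092644 -1.72300178]
pred crook scene [197.7 230.9] [198.1 223.1]  wrist [280.9 272.1] [280.8 289. ]
197 230
```

View pics/c3.png

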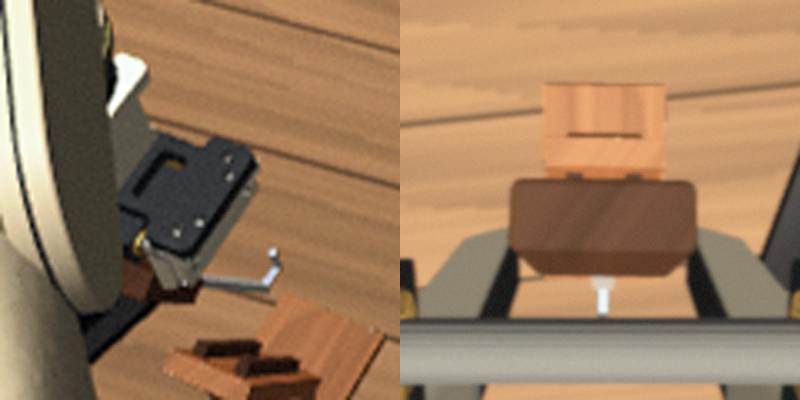

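The left crop shows the hook clear of the stand, lean preserved, with the shank end at scene (197.5,237) and the tip end at (199.5,226). The right crop shows the shank end in the wrist image at (281.5,261.5).

Run:
```python
from h import *
np.set_printoptions(precision=4,suppress=True)
W=np.load("pics/w3.npz"); S=C["scene"]
rs=ray(S["K"],S["extrinsics"],(197.5,237)); rw=ray(W["K"],W["extrinsics"],(281.5,261.5))
p=tri([rs,rw]);tc=np.array([.41474,.30531,.30633]); print(p,p-tc, "gap",proj(S["K"],S["extrinsics"],p),proj(W["K"],W["extrinsics"],p))
print("expected shank end - tcp",[.092*np.cos(-.101),.092*np.sin(-.101),.019-.16])
t=tri([ray(S["K"],S["extrinsics"],(199.5,226))]) if 0 else None
for dx in(.092,.102,.112): print(dx,proj(S["K"],S["extrinsics"],tc+[dx*.995,-dx*.101,-.141]))
```

```text
[0.5099 0.2963 0.1457] [ 0.0951 -0.009  -0.1607] gap [197.6 236.6] [281.4 260.6]
expected shank end - tcp [np.float64(0.09153115276258984), np.float64(-0.009276210107120255), -0.14100000000000001]
0.092 [195.7 234. ]
0.102 [197.7 230.9]
0.112 [199.7 227.8]
```

Run:
```python
from h import *
S=C["scene"];f=lambda p:proj(S["K"],S["extrinsics"],p)
d=np.array([-.0004,-.0004,.1289])
for n,uv in(("tip",(207.6,248)),("shank end",(207,256.4))):
    for z in (.058,.038): print(n,z,f(cast("scene",uv,z)+d))
```

```text
tip 0.058 [199.2 224.3]
tip 0.038 [199.4 224.8]
shank end 0.058 [198.5 233.3]
shank end 0.038 [198.6 233.7]
```

```bash
python3 -m inch '[20,-40,0,2,0,89,-350,0,10,0,89,-350,0,10,0,89,-350,0,10,0,89,-350,0,10,0,89,-350,0,10,0,89,-350,0,10,0,89,-350,0,10,0,89,-350,0,10,0,89,-350,0,10,0]' 
python3 -m inch '[0,-5,0,0,0,0,-5,0,0,0,0,-5,0,0,0]'
```

```text
t: 4.85
tool_pos: [0.5036, -0.0502, 0.3049]
orientation: [0.103, -3.136, 0.003]
force: [0.9, 0.1, -0.5]
opening: 0.0486
gripper_force: 55.0
t: 5.1
tool_pos: [0.5036, -0.0487, 0.3065]
orientation: [0.113, -3.138, -0.001]
force: [0.1, 0.5, -1.4]
opening: 0.049
gripper_force: 55.0
```

```bash
python3 -m inch '[0,4,-30,0,0,0,4,-60,0,0,0,4,-90,0,0,0,4,-106,0,0,0,4,-106,0,0,0,4,-106,0,0,0,4,-106,0,0]'
python3 - <<'E'
from h import *; import cv2
from plant import read_camera,robot
s=read_camera("scene")["image"];t=read_camera("top")["image"];print(robot.read_state()["tool_pos"])
cv2.imwrite("pics/s4.png",s);cv2.imwrite("pics/t4.png",t)
cv2.imwrite("pics/c4.png",np.hstack([cv2.resize(s[150:270,290:370],(400,600),interpolation=2),cv2.resize(t[150:270,280:360],(400,600),interpolation=2)]))
E
```

```text
t: 5.68
tool_pos: [0.5048, -0.0448, 0.2029]
orientation: [-0.114, 3.137, -0.001]
force: [-0.7, 0.3, -0.2]
opening: 0.049
gripper_force: 55.0
[ 0.50523641 -0.04528664  0.20341328]
```

View pics/c4.png

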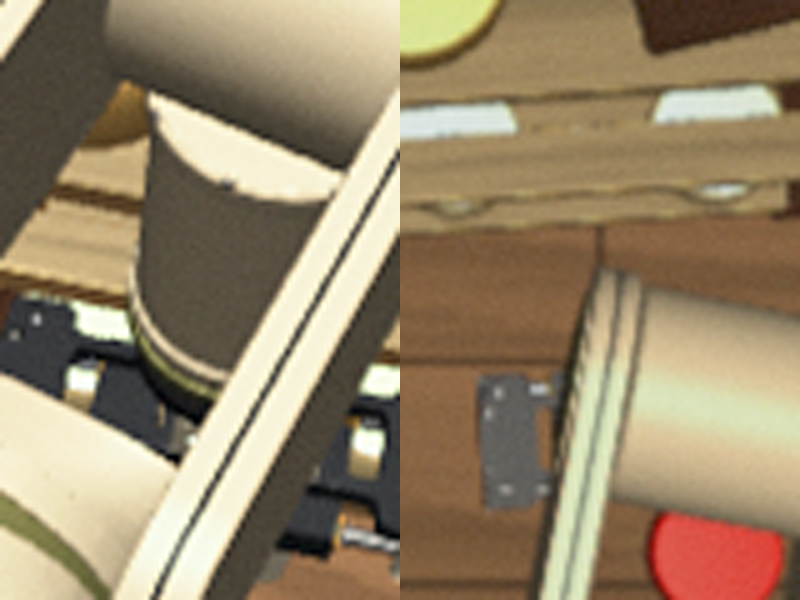

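The arm hides the hook in both fixed views, so I'll use the computed offsets and check the force after each step. First I enter low, under the bar.

```bash
python3 -m inch '[0,0,-3,0,0,12,1,-3,0,0,26,2,-3,0,0,40,3,-3,0,0,54,4,-3,0,0,68,5,-3,0,0,68,5,-3,0,0]'; python3 -m inch '[9,1,0,0,0,18,1,0,0,0,27,2,0,0,0,35,3,0,0,0,35,3,0,0,0,35,3,0,0,0]'; python3 -c "
from plant import robot;s=robot.read_state();print(s['wrist_torque'])"
```

```text
t: 6.37
tool_pos: [0.574, -0.0405, 0.1985]
orientation: [-0.112, 3.138, -0.0]
force: [0.8, 0.2, -1.1]
opening: 0.0489
gripper_force: 55.0
t: 6.87
tool_pos: [0.6069, -0.0375, 0.1982]
orientation: [0.112, -3.139, 0.0]
force: [0.2, 0.1, -0.9]
opening: 0.0486
gripper_force: 55.0
[ 0.05508447  0.0140098  -0.0189892 ]
```

```bash
python3 -m inch '[1,0,5,0,0,1,0,10,0,0,1,0,15,0,0,1,0,15,0,0]'; python3 -m inch '[0,0,5,0,0,0,0,10,0,0,0,0,10,0,0]';python3 -c "
from plant import robot;s=robot.read_state();print(s['wrist_torque'])"
```

```text
t: 7.2
tool_pos: [0.6087, -0.0377, 0.2154]
orientation: [-0.112, 3.137, -0.001]
force: [-0.7, -0.8, -1.5]
opening: 0.0491
gripper_force: 55.0
t: 7.45
tool_pos: [0.6085, -0.0376, 0.2247]
orientation: [-0.112, 3.138, -0.001]
force: [-0.3, 0.4, -1.3]
opening: 0.0489
gripper_force: 55.0
[ 0.05369677  0.00971797 -0.03191786]
```

No contact on the way up. Now a gentle trial pull of 30 mm along the rack's -x.

```bash
python3 -m inch '[-3,0,0,0,0,-7,0,0,0,0,-11,-1,0,0,0,-15,-1,0,0,0,-19,-1,0,0,0,-23,-2,0,0,0,-27,-2,0,0,0,-30,-2,0,0,0]'
python3 - <<'E'
from h import *; import cv2
from plant import read_camera,robot
s=robot.read_state();print(s["wrist_torque"],s["force"])
K,E,_=wrist("pics/w5")
t=read_camera("top")["image"];cv2.imwrite("pics/t5.png",t); w=cv2.imread("pics/w5.png")
cv2.imwrite("pics/c5.png",np.hstack([cv2.resize(t[150:210,250:390],(400,171),interpolation=2),cv2.resize(np.load("top0.npz")["image"][150:210,250:390],(400,171),interpolation=2)]))
E
```

```text
t: 8.12
tool_pos: [0.5776, -0.0395, 0.2233]
orientation: [-0.112, 3.139, -0.0]
force: [2.6, -0.1, -2.0]
opening: 0.0487
gripper_force: 55.0
[ 0.03702987 -0.57856615 -0.01368646] [ 2.64294862 -0.09221438 -1.98627255]
```

View pics/c5.png

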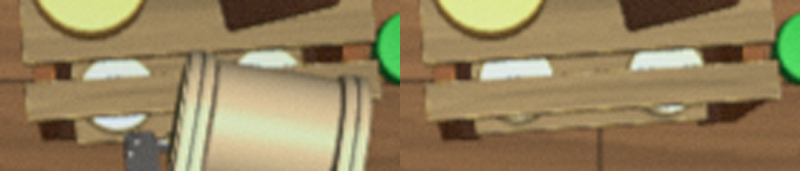

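The board has moved: the left cheese sticks out further in the top crop than before (front edge row 131 against 122), and the force is a steady 2.6 N. I'll continue drawing.

```bash
python3 -m inch '[-4,0,0,0,0,-8,-1,0,0,0,-12,-1,0,0,0,-16,-1,0,0,0,-20,-2,0,0,0,-24,-2,0,0,0,-28,-2,0,0,0,-32,-2,0,0,0,-36,-3,0,0,0,-40,-3,0,0,0]'
python3 - <<'E'
from h import *; import cv2
from plant import read_camera,robot
s=robot.read_state();print(s["wrist_torque"],s["force"])
t=read_camera("top")["image"];cv2.imwrite("pics/t6.png",t)
g=lambda n:cv2.imread(n)
for n in("pics/top0.png","pics/t5.png","pics/t6.png"):
    im=cv2.cvtColor(g(n),cv2.COLOR_BGR2HSV).astype(int); m=(im[...,2]>185)&(im[...,1]<90)
    c=m[150:230,275:312]; r=np.where(c.sum(1)>3)[0]+150; print(n,r)
    print([int(v) for v in g(n)[180:225,283].sum(1)])
E
```

```text
t: 9.05
tool_pos: [0.5376, -0.0425, 0.2231]
orientation: [-0.112, 3.14, 0.0]
force: [2.8, 0.5, -1.7]
opening: 0.0489
gripper_force: 55.0
[ 0.11925965 -0.56737555  0.01258067] [ 2.77802072  0.46645097 -1.66078767]
pics/top0.png [151 152 153 154 155 156 157 158 171 172 173 174 175 176 177]
[401, 416, 399, 385, 385, 404, 416, 402, 426, 450, 355, 287, 390, 420, 423, 393, 299, 248, 271, 273, 276, 273, 277, 287, 310, 304, 298, 301, 317, 314, 309, 294, 281, 284, 295, 297, 292, 280, 284, 286, 291, 254, 224, 291, 335]
pics/t5.png [154 155 156 157 158 171 172 173 174 175 176 177 191 192 193 194 227 228
 229]
[388, 393, 378, 365, 366, 388, 398, 397, 403, 414, 360, 504, 558, 411, 314, 365, 402, 407, 392, 337, 259, 245, 268, 279, 292, 277, 296, 292, 303, 288, 297, 272, 255, 263, 283, 295, 283, 267, 266, 270, 275, 247, 217, 279, 310]
pics/t6.png [154 155 156 157 158 191 192 193 194 195 196 197 198 199 200 201 202 203
 204 205 206]
[401, 397, 386, 363, 372, 391, 403, 399, 406, 427, 355, 531, 669, 680, 675, 672, 674, 676, 679, 674, 680, 675, 663, 547, 381, 316, 375, 402, 397, 397, 397, 332, 257, 278, 285, 286, 270, 272, 278, 270, 279, 234, 213, 266, 313]
```

```bash
python3 -m inch '[-4,0,0,0,0,-8,-1,0,0,0,-12,-1,0,0,0,-16,-1,0,0,0,-20,-2,0,0,0,-24,-2,0,0,0,-28,-2,0,0,0,-32,-2,0,0,0,-36,-3,0,0,0,-40,-3,0,0,0]'; python3 -m inch '[-2,0,0,0,0,-4,0,0,0,0,-5,0,0,0,0,-5,0,0,0,0]'
```

```text
t: 9.93
tool_pos: [0.4976, -0.0456, 0.2231]
orientation: [-0.112, 3.14, 0.0]
force: [2.2, -0.8, -1.7]
opening: 0.0487
gripper_force: 55.0
t: 10.27
tool_pos: [0.4928, -0.0456, 0.2232]
orientation: [-0.112, 3.14, -0.0]
force: [1.3, 0.6, -1.5]
opening: 0.0487
gripper_force: 55.0
```

```bash
python3 -m inch '[-2,0,0,0,0,-3,0,0,0,0,-3,0,0,0,0]';  python3 -m inch '[-2,0,0,0,0,-2,0,0,0,0]'
python3 - <<'E'
from h import *; import cv2
from plant import read_camera,robot
s=robot.read_state();print(s["wrist_torque"],s["force"])
t=read_camera("top")["image"];cv2.imwrite("pics/t7.png",t); print([int(v) for v in t[205:240,283].sum(1)])
E
```

```text
t: 10.52
tool_pos: [0.4898, -0.0456, 0.2231]
orientation: [0.112, -3.139, 0.0]
force: [1.2, -0.8, -0.7]
opening: 0.0487
gripper_force: 55.0
t: 10.68
tool_pos: [0.4877, -0.0455, 0.2231]
orientation: [0.112, -3.139, -0.0]
force: [2.0, 0.5, -0.5]
opening: 0.0488
gripper_force: 55.0
[-0.04862296 -0.54480208 -0.03377488] [ 1.96013684  0.52893485 -0.48278111]
[676, 681, 676, 679, 678, 677, 679, 678, 685, 683, 681, 673, 616, 475, 343, 362, 390, 404, 404, 393, 391, 324, 290, 310, 308, 310, 308, 309, 298, 302, 299, 307, 300, 301, 303]
```

```bash
python3 -m inch '[-1,0,0,0,0,-2,0,0,0,0,-2,0,0,0,0]';  python3 -m inch '[-1,0,0,0,0,-2,0,0,0,0,-2,0,0,0,0]'; python3 -c "
from plant import robot;s=robot.read_state();print(s['wrist_torque'])"
```

```text
t: 10.98
tool_pos: [0.4859, -0.0454, 0.2229]
orientation: [0.112, -3.14, -0.0]
force: [2.9, -0.4, -3.3]
opening: 0.0488
gripper_force: 55.0
t: 11.23
tool_pos: [0.4843, -0.0454, 0.2223]
orientation: [-0.112, 3.139, 0.0]
force: [7.6, 0.7, -9.0]
opening: 0.0489
gripper_force: 55.0
[-0.11599375 -1.60671585 -0.11240278]
```

The stop is reached: force jumped to 7.6 N. I'll relax, lower the hook under the bar, and withdraw.

```bash
python3 -m inch '[3,0,0,0,0,5,0,0,0,0,5,0,-8,0,0,5,0,-16,0,0,5,0,-24,0,0,5,0,-29,0,0,5,0,-29,0,0,5,0,-29,0,0]'; python3 -c "
from plant import robot;s=robot.read_state();print(s['wrist_torque'])"
```

```text
t: 11.9
tool_pos: [0.4883, -0.0454, 0.1933]
orientation: [0.112, -3.138, -0.001]
force: [-1.1, -0.8, -0.8]
opening: 0.0486
gripper_force: 55.0
[0.00102066 0.08937084 0.04616187]
```

```bash
python3 -m inch '[-4,0,0,0,0,-8,-1,0,0,0,-12,-1,0,0,0,-16,-1,0,0,0,-20,-2,0,0,0,-25,-2,0,0,0]'; python3 -m inch '[-15,-1,0,0,0,-35,-3,0,0,0,-60,-5,0,0,0,-90,-7,0,0,0,-100,-8,0,0,0,-100,-8,0,0,0]'
python3 - <<'E'
from h import *; import cv2
from plant import read_camera,robot
s=robot.read_state();print(s["wrist_torque"],s["force"])
t=read_camera("top")["image"];cv2.imwrite("pics/t8.png",t); print([int(v) for v in t[205:240,283].sum(1)])
E
```

```text
t: 12.4
tool_pos: [0.4637, -0.0476, 0.1943]
orientation: [-0.112, 3.139, -0.0]
force: [0.1, -0.4, -0.6]
opening: 0.0488
gripper_force: 55.0
t: 12.9
tool_pos: [0.3625, -0.0557, 0.1943]
orientation: [-0.111, 3.139, -0.001]
force: [-0.4, 0.8, -0.9]
opening: 0.0486
gripper_force: 55.0
[0.05761741 0.06425694 0.0456926 ] [-0.42819716  0.81945753 -0.87535665]
[682, 675, 678, 681, 677, 680, 683, 684, 686, 684, 686, 688, 642, 523, 388, 344, 383, 406, 407, 410, 394, 327, 282, 309, 321, 313, 303, 296, 301, 297, 311, 311, 307, 302, 308]
```

```bash
python3 -m inch '[10,0,35,0,0,15,0,75,0,0,25,10,113,-1,0,52,361,118,-10,0,52,361,118,-10,0,52,361,118,-10,0,52,361,118,-10,0,52,361,118,-10,0,52,361,118,-10,0,52,361,118,-10,0]'; python3 -m inch '[0,0,0,0,0,0,0,0,0,0]'
```

```text
t: 13.78
tool_pos: [0.4111, 0.2396, 0.311]
orientation: [0.161, 3.137, 0.001]
force: [1.2, -0.3, -1.4]
opening: 0.0487
gripper_force: 55.0
t: 13.95
tool_pos: [0.4106, 0.2393, 0.3101]
orientation: [-0.154, -3.136, 0.001]
force: [-0.3, -0.1, -1.1]
opening: 0.0488
gripper_force: 55.0
```

```bash
python3 -m inch '[4,33,0,0,0,4,66,-3,0,0,4,66,-3,0,0,4,66,-3,0,0,4,66,-3,0,0]'
python3 - <<'E'
from h import *; import cv2
from plant import read_camera
K,E,s=wrist("pics/w9"); print(s["tool_pos"],s["orientation"])
sc=read_camera("scene")["image"]; cv2.imwrite("pics/s9.png",sc); w3=cv2.imread("pics/w3.png");w9=cv2.imread("pics/w9.png")
r=lambda i,x,y,w,h,W,H:cv2.resize(i[y:y+h,x:x+w],(W,H),interpolation=2)
# same crop as c3 left
cv2.imwrite("pics/c9.png",np.vstack([np.hstack([r(sc,117,150,120,90,400,300),r(sc,270,175,160,120,400,300)]),np.hstack([r(w3,180,170,200,150,400,300),r(w9,180,170,200,150,400,300)])]))
E
```

```text
t: 14.37
tool_pos: [0.4153, 0.3018, 0.308]
orientation: [-0.163, -3.137, 0.001]
force: [0.1, -0.1, -1.6]
opening: 0.0491
gripper_force: 55.0
[0.41525184 0.30178071 0.30800816] [-1.62903186e-01 -3.13731709e+00  1.12972397e-03]
```

View pics/c9.png

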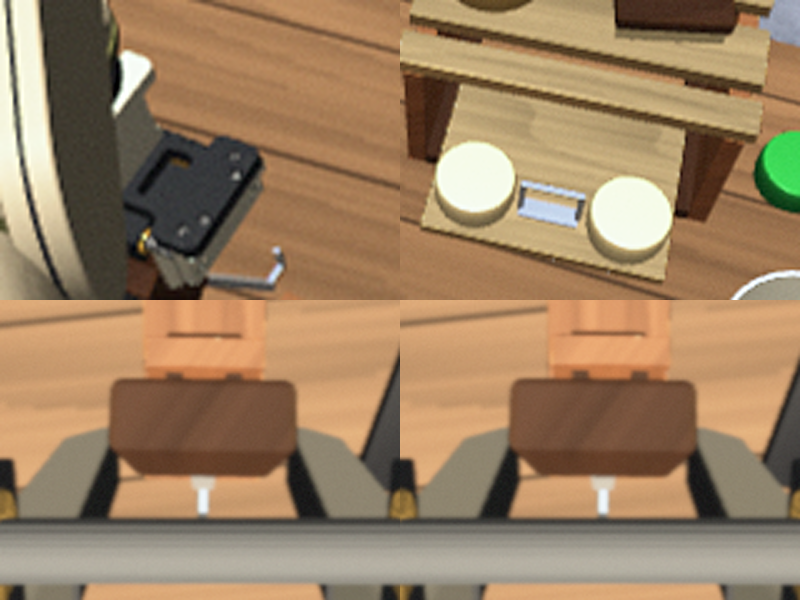

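The hook sits in the grip exactly as at pick-up. The wrist crops before and after match. Both cheeses are flat on the drawn-out board. I'll correct y by 4 mm and lower it onto the stand.

```bash
python3 - <<'E'
from h import *
a=[cast("scene",(265+(X-400)/2.222,130+(Y-300)/2.222),.098) for X,Y in((535,494),(588,505))]; b=cast("scene",(330.8,250.6),.098)
print("bar moved",(np.mean(a,0)-b)@[.9972,.0741,0])
E
python3 -m inch '[0,4,-20,0,0,0,4,-45,0,0,0,4,-65,0,0,0,4,-80,0,0,0,4,-92,0,0,0,4,-102,0,0,0,4,-110,0,0,0,4,-110,0,0]'; python3 -m inch '[0,0,-5,0,0,0,0,-10,0,0,0,0,-15,0,0,0,0,-18,0,0,0,0,-18,0,0]'
```

```text
bar moved 0.09885161576232358
t: 15.13
tool_pos: [0.4144, 0.3059, 0.1967]
orientation: [-0.163, -3.136, 0.002]
force: [-0.7, 0.2, -1.3]
opening: 0.0489
gripper_force: 55.0
t: 15.55
tool_pos: [0.4145, 0.3065, 0.1794]
orientation: [-0.162, -3.137, 0.001]
force: [1.3, -0.2, -1.9]
opening: 0.0487
gripper_force: 55.0
```

```bash
python3 -m inch '[0,0,-1,0,0,0,0,-2,0,0,0,0,-2,0,0]'
```

```text
t: 15.8
tool_pos: [0.4149, 0.3067, 0.1782]
orientation: [0.162, 3.137, 0.0]
force: [-0.3, 0.8, -0.8]
opening: 0.0489
gripper_force: 55.0
```

```bash
python3 -m inch '[0,0,-1,0,0,0,0,-1,0,0,0,0,-1,0,60,0,0,-1,0,70,0,0,-1,0,100,0,0,-1,0,100,0,0,-1,0,100,0,0,-1,0,100,0,0,-1,0,100]' 5; python3 -m inch '[0,0,0,0,100,0,0,10,0,100,0,0,30,0,100,0,0,60,0,100,0,0,95,0,100,0,0,95,0,100,0,0,95,0,100]'
python3 - <<'E'
from h import *; import cv2
from plant import read_camera
K,E,s=wrist("pics/w10"); w=cv2.imread("pics/w10.png"); w2=cv2.imread("pics/w2.png"); print(s["tool_pos"])
cv2.imwrite("pics/c10.png",np.hstack([cv2.resize(i[120:320,180:380],(400,400),interpolation=2) for i in(w2,w)]))
E
```

```text
t: 16.55
tool_pos: [0.4147, 0.3066, 0.1771]
orientation: [-0.162, -3.137, 0.0]
force: [0.8, 0.4, -0.0]
opening: 0.09
gripper_force: 0.0
t: 17.13
tool_pos: [0.4162, 0.3075, 0.276]
orientation: [0.162, 3.132, 0.005]
force: [0.5, -0.1, -1.2]
opening: 0.0929
gripper_force: 0.0
[0.41623636 0.30753851 0.27596971]
```

View pics/c10.png

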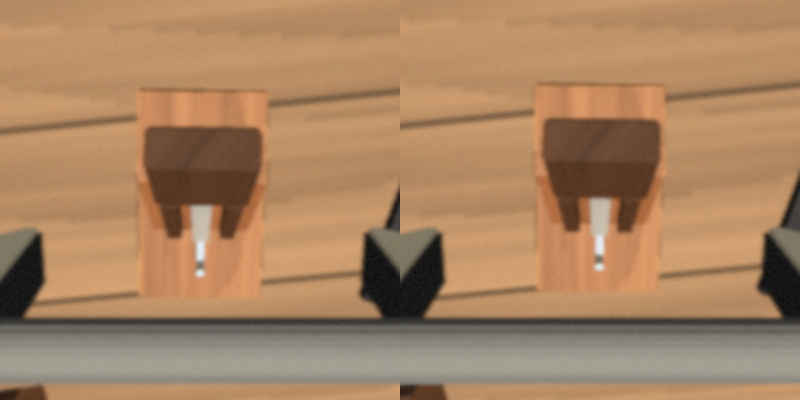

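The hook hangs as it did before (left: before, right: now). I'll back the arm off and make one final check of the whole scene.

```bash
python3 -m inch '[0,0,40,0,100,-30,40,60,0,100,-100,100,60,0,100,-100,100,60,0,100,-100,100,60,0,100,-100,100,60,0,100]'
python3 - <<'E'
import cv2; from plant import read_camera
cv2.imwrite("pics/s11.png",read_camera("scene")["image"])
E
```

```text
t: 17.68
tool_pos: [0.3113, 0.4087, 0.3311]
orientation: [-0.155, -3.136, 0.001]
force: [0.4, 0.4, 0.0]
opening: 0.093
gripper_force: 0.0
```

View pics/s11.png

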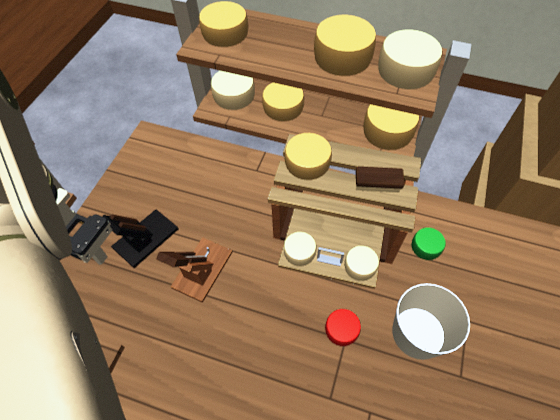

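The final picture shows the board out with both cheeses flat at (300,248) and (362,262), and the hook on its stand at (190,260). The big cheese, brush and pail have not moved.

```bash
python3 -c "
from plant import job;print(job.close_job())"
```

```text
the job is handed in; nothing more can be done
None
```

The board is drawn out to its stop with both cheeses flat in their places, the hook is back on its stand, the big cheese, brush and pail have not moved, and the job was handed in at about 18 s of robot time.

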